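# Check that a sample carousel runs free

### The job

Check that the sample carousel runs free before it is loaded: take the blue-capped dropper bottle off the clear guard and set it gently upright on the bench beside the carousel, then flip the guard up past its balance point so that it stays open on its own. Then turn the disc anticlockwise (seen from above) by its black knob until the white home mark comes to the red pointer, and on through one complete turn, leaving the white mark at the red pointer with the guard still open and the bottle still standing. Leave all the other things on the bench where they stand.

Things in the scene. Friction and masses are not known exactly. Their poses are not given: they have to be found in the camera images.
- carousel: fixed sample carousel: white housing 170 x 188 mm (reaching 103 mm to its +y side), top at 35 mm, grey hinge posts to 108 mm at its +y side. Origin: centre of its underside on the bench, on the disc's vertical axis. At yaw 0 its axes are the world's; it stands yawed up to 0.4 rad either way. Guard hinge on its +y side, the guard's pull bar on its -y side, the red pointer on its -x side
- disc (a joint): angle of the dark steel disc (radius 66 mm, top 47 mm above the bench; turns endlessly, friction about 0.03 N m, stays where left). 0: white mark at the red pointer; grows anticlockwise seen from above. Starts at -2.0 to -0.4 rad: the mark first meets the pointer at 0, a complete turn later is 6.28. Eight blue caps stand 4 mm above the disc, 50 mm from its axis
- knob (a point): top centre of the black upright round knob on the disc: 15 mm in diameter, 40 mm tall (47 to 87 mm above the bench), its lowest 3 mm in a 22 mm steel collar, its axis 40 mm from the disc's, across from the white mark. Fixed to the disc; being round it can turn within a grasp. Under the guard while that is shut
- home_mark (a point): outer end of the white home stripe on the disc's top, 62 mm from the disc's axis, across from the knob
- pointer (a point): inner end of the fixed red pointer on the housing, 70 mm from the disc's axis on the carousel's -x side
- guard (a joint): angle of the clear guard with blue frame (160 x 157 mm, 0.25 kg; shut: frame top 105 mm, clear plate's top 101.5 mm above the bench). 0: shut, level; grows as it is lifted. Past about 1.57 rad it falls open by its own weight to its stop at 2.2 rad and stays; let go before that it falls shut
- guard_bar (a point): middle of the guard's pull bar: round steel bar 10 mm thick, 96 mm long, parallel to the carousel's x axis, 193 mm from the hinge axis; 36 mm between its axis and the guard's frame, side arms at its ends. 99 mm above the bench when shut, 292 mm at its highest
- guard_hinge (a point): middle of the guard's hinge axis, which runs along the carousel's x axis, 88 mm to the +y side of the carousel's axis and 99 mm above the bench. (Behind the carousel, beyond x = 0.75, stands fixed equipment up to 220 mm tall)
- dropper_blue: white dropper bottle with blue cap, body 32 mm in diameter to 55 mm height, 81 mm tall in all, about 0.03 kg; origin: centre of its underside. Starts standing on the shut guard's clear plate
- dropper_red: bystander, loose: dropper bottle with red cap, 32 mm diameter, 81 mm tall; origin: centre of its underside
- beaker: bystander, loose: glass beaker 79 mm across, 95 mm tall; origin: centre of its underside
- flask: bystander, loose: conical flask with pink content, 84 mm across, 125 mm tall; origin: centre of its underside
- timer: bystander, loose: blue countdown timer 42 x 64 mm, 77 mm tall; origin: centre of its underside
- vial: bystander, loose: white screw-cap vial 26 mm diameter, 49 mm tall; origin: centre of its underside

How it is judged:
By the outcome, as a careful person would: the job done as asked, in the order asked, and still so for the second after the job is handed in, with the robot touching nothing.
It also fails if it takes over 69 s, if anything falls off the work surface, if the arm or the gripper's body presses on something with over 40 N, if the wrist force passes 120 N, or if a joint passes its speed limit or range.

### The arm

A 6-joint arm with a two-finger parallel gripper is mounted at the origin on a cart in front of the work surface, level with it; the furniture and walls round the work are solid. World frame = base frame: x ahead of the robot, y to its left, z up, the work surface at z = 0. Lengths are in m, angles in degrees, forces in N, time in s.
With the tool pointing down it reaches from about 0.4 to 0.825 m from the base axis. Payload 7 kg.
Tool frame: the origin (TCP) lies between the finger pads; the fingertips stand 25 mm ahead of it and the grasp point (between the pads) lies 6 mm ahead of it; z points along the fingers, y is the line along which they close (so a half turn about z gives the same grasp; the last joint's range is limited). The gripper opens to 88 mm and grips with 3 to 60 N. Pads are 19 mm wide; open, the fingers measure 130 mm over their backs; the gripper's body (78 mm by 193 mm) begins 47 mm behind the grasp point.
Start: joints at [-54.196, 20.546, 0.682, 0, -70.136, -16.507], TCP at [0.223, -0.637, 0.252] pointing down, gripper open.
Joint ranges: [-176.03, 176.03], [-82.01, 121.73], [-58.28, 71.71], [-173.87, 95.51], [-174.79, -0.11], [-173.66, 173.66]. Speed limits (degrees/s): [136.94, 136.94, 172.46, 180, 180, 180].

### API

Orientations are given as [roll, pitch, yaw] about the fixed x, y, z axes, in that order (R = Rz(yaw) Ry(pitch) Rx(roll)).
In Python, from plant import ctrl, eyes, get_obs, close_job gives the robot as it stands (ctrl), with the cameras (eyes), the readings as plain functions and the job as plain functions.
- The arm moves only by the tool drive_effector, called after ">>>" as name(argument=value, ...), one argument or row to a line, values as JSON. Schema: {"type":"object","properties":{"ticks":{"type":"array","items":{"type":"number"},"minItems":5,"maxItems":40},"only":{"type":"string"},"quiet":{"type":"boolean"},"lines":{"type":"string"}},"required":["ticks"],"additionalProperties":false}. ticks is one flat list of numbers that holds 1 to 8 rows one after another, with no inner brackets; each row has 5 numbers: dx, dy, dz in shares of 0.8 m (1.0 is 0.8 m), then a turn about the tool's z in parts of the range, where 1.0 means pi rad, then the finger opening in m; each row is the pose to reach, as a shift and turn from the pose commanded when the call began, along the tool's axes at that moment; what a row does not reach only later rows make up. A row lasts 1/8 s, in which the tool goes at most 0.0625 m and 10.7 degrees, less where a joint would pass 70% of its speed; a pose out of reach is approached as far as the arm can. The fingers move at their own pace and stop on an object; the grip force is fixed at half the most. Time passes only in rows, so rows that do not move let the fingers close. The tool returns the time, the measured TCP pose, the force, the opening and the grip force at its end. only (a regular expression) keeps the lines of the reply that match it, lines (a string "A,B") keeps lines A to B, and quiet returns only ok. No shift or turn number may pass 1 either way. Input that does not fit is refused with a message, and nothing moves.
- get_obs(): the state, without advancing time (a new reading comes with each control period).
- eyes.snapshot(name): name is "side" or "top" or "wrist"; returns a dict with "frame" (384x512x3 uint8, red, green, blue), "z_map" (384x512 float32, m along the optical axis (not along the pixel's ray), 0 where there is no reading), "fovy" (degrees; the focal length in pixels is half the picture's height over the tangent of half this angle, whatever the lens; pixels are square), "cx", "cy" (the principal point, pixels), "k1" (the pictures are not rectified: a ray, as slopes to the right and down, at radius r is drawn at 1 + k1 r^2 times it, then the intrinsics apply), "R" (3x3) and "t" (3): a world point X has camera coordinates R X + t; the wrist camera has in their place "T_tool_cam" (4x4, takes a point from camera to tool coordinates, whose origin is the TCP and whose axes are the flange's). Camera axes: x right, y down, z forward; pixel columns grow to the right and rows downward; lengths in m; the calibration is good to about 2 mm. A picture is of the moment at which its call begins: read the wrist's pose just before it.
- close_job(): hands the job in; it is judged then, once.
The state is a dict: "clock": time; "joint_pos": joint angles; "qvel": joint speeds; "tau": joint torques, N m; "tool_pos": TCP position; "orientation": TCP orientation; "force": force on the tool from outside, world axes, zero at the start; "moment": the same for the moment, N m; "opening": finger opening in m; "gripper_force": force on a finger pad.
Only numpy, scipy, OpenCV 4.12 (cv2) and the standard library are available. Lean on these libraries where they do the work, as an engineer would, in place of code of your own. Each camera call takes 0.05 s, during which the arm holds its last target. There are 200 camera calls.

## Working session

There is one attempt and no reset: what is moved stays moved. The work goes in short steps, Python scripts to look and compute and a tool call to move; the robot and the scene stay as the last step left them, time stands still between calls to the robot, and variables do not carry over. Pictures are saved under pics/ and viewed, at most 10 in all, crops included, and the job is handed in when it is done.

```bash
ls; mkdir -p pics
```

Create h.py:
```python
import numpy as np, cv2
from scipy.spatial.transform import Rotation as Ro
from plant import ctrl, eyes, get_obs, close_job
def obs():
    o=get_obs(); return o
def pose(o):
    T=np.eye(4); T[:3,:3]=Ro.from_euler('xyz',o['orientation'],degrees=True).as_matrix(); T[:3,3]=o['tool_pos']; return T
def snap(n):
    o=get_obs(); s=eyes.snapshot(n)
    if n=='wrist': M=pose(o)@np.array(s['T_tool_cam'])
    else:
        M=np.eye(4); M[:3,:3]=np.array(s['R']).T; M[:3,3]=-M[:3,:3]@np.array(s['t'])
    s['M']=M; h=s['frame'].shape[0]; s['f']=h/2/np.tan(np.radians(s['fovy'])/2); return s
def ray(s,u,v):
    K=np.array([[s['f'],0,s['cx']],[0,s['f'],s['cy']],[0,0,1]])
    p=np.atleast_2d(np.c_[u,v]).astype(float).reshape(-1,1,2)
    q=cv2.undistortPoints(p,K,np.array([s['k1'],0,0,0.]))[:,0]
    return np.c_[q,np.ones(len(q))]
def onz(s,u,v,z):
    d=ray(s,u,v)@s['M'][:3,:3].T; c=s['M'][:3,3]
    return c+d*((z-c[2])/d[:,2])[:,None]
def depthpt(s,u,v):
    u=np.atleast_1d(u);v=np.atleast_1d(v)
    z=s['z_map'][v.astype(int),u.astype(int)]
    return (ray(s,u,v)*z[:,None])@s['M'][:3,:3].T+s['M'][:3,3]
def cloud(s):
    v,u=np.mgrid[0:384,0:512]; return depthpt(s,u.ravel(),v.ravel()).reshape(384,512,3)
def save(s,n): cv2.imwrite('pics/'+n+'.png',s['frame'][:,:,::-1])
```

Run:
```python
from h import *
o=obs(); print(o)
for n in ('top','side'):
    s=snap(n); save(s,n+'0'); print(n,s['M'].round(3).tolist(),s['f'],s['k1'])
a=cv2.imread('pics/top0.png');b=cv2.imread('pics/side0.png')
```

```text
pics
plant.py
{'clock': 0.0, 'joint_pos': array([-5.41954859e+01,  2.05924844e+01,  6.32438693e-01, -1.93440085e-02,
       -7.01345516e+01, -1.65091855e+01]), 'qvel': array([-0.11131158, -0.11946664,  0.00556948, -0.04524599, -0.02717818,
       -0.07821935]), 'tau': array([ 6.44206175e-04, -5.82722890e+01,  2.93045729e+01,  6.99727133e+00,
        6.83208142e-03, -1.44741675e-04]), 'tool_pos': array([ 0.22289519, -0.63666001,  0.2506031 ]), 'orientation': array([ 1.79904135e+02, -9.44944331e-03, -1.60711252e+02]), 'force': array([0.0200164 , 0.60196347, 0.11705411]), 'moment': array([ 0.03439313, -0.02976847, -0.00023555]), 'gripper_force': 0.0, 'opening': 0.08751757142928414}
top [[0.006, -0.982, 0.188, 0.271], [-1.0, -0.006, 0.003, -0.011], [-0.002, -0.188, -0.982, 1.445], [0.0, 0.0, 0.0, 1.0]] 391.5085276907576 -0.09570602188298878
side [[-0.849, -0.296, 0.437, 0.048], [-0.528, 0.471, -0.707, 0.74], [0.004, -0.831, -0.556, 0.665], [0.0, 0.0, 0.0, 1.0]] 354.4801994500757 -0.059725409559447114
```

View pics/top0.png

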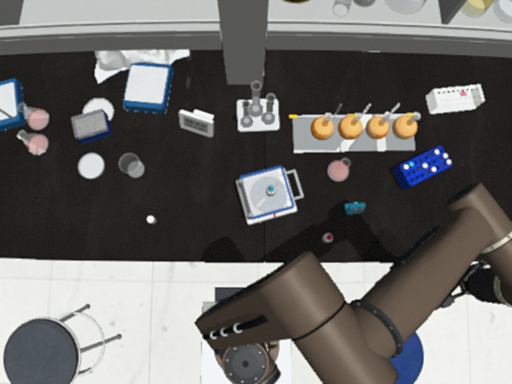

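View pics/side0.png

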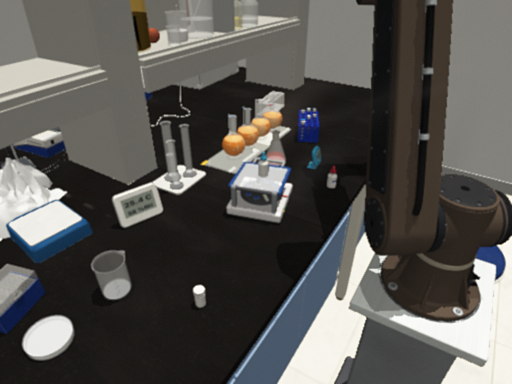

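The top view shows the carousel at (267,193) with its bar on the right at (296,183), and the blue-capped bottle on the guard at (270,189). The flask is at (339,170), the timer at (355,207), the red dropper at (328,237), the beaker at (131,165) and the vial at (151,219). Next I measure from the top view.

Run:
```python
from h import *
s=snap('top'); im=s['frame']; 
hsv=cv2.cvtColor(im,cv2.COLOR_RGB2HSV)
m=cv2.inRange(hsv,(100,90,60),(125,255,255)); w=np.zeros_like(m); w[155:235,225:315]=255; m&=w
n,l,st,ce=cv2.connectedComponentsWithStats(m)
for i in range(1,n):
    if st[i,4]>3: print(st[i],ce[i].round(1),hsv[l==i].mean(0).round())
big=1+np.argmax(st[1:,4]); v,u=np.where(l==big)
P=onz(s,u,v,0.105)[:,:2]; r=cv2.minAreaRect(P.astype(np.float32)*1000); print('frame',r, cv2.boxPoints(r))
# cloud heights
C=cloud(s); sub=C[155:235,225:315].reshape(-1,3)
print('bottle top',sub[:,2].max()); t=sub[sub[:,2]>0.165]; print(len(t),t.mean(0),t.max(0))
t=sub[(sub[:,2]>0.02)&(sub[:,2]<0.05)]; print('housing',cv2.minAreaRect((t[:,:2]*1000).astype(np.float32)))
for nm,(u,v) in dict(flask=(339,170),timer=(355,207),red=(328,237),beaker=(131,165),vial=(151,219),cyl=(262,110)).items(): print(nm,C[v-3:v+4,u-3:u+4].reshape(-1,3)[np.argmax(C[v-3:v+4,u-3:u+4,2])].round(3))
c=cv2.resize(im[150:240,215:375],None,fx=5,fy=5,interpolation=cv2.INTER_CUBIC); cv2.imwrite('pics/crop0.png',c[:,:,::-1])
```

```text
[239 164  55  55 307] [269.2 186.8] [110. 145. 162.]
frame ((536.4638671875, -68.84603118896484), (162.18707275390625, 159.2952423095703), 16.037338256835938) [[ 436.5226    -14.701351]
 [ 480.53006  -167.79712 ]
 [ 636.40515  -122.99071 ]
 [ 592.3977     30.105057]]
bottle top 1.4450555912524015
61 [ 0.36043083 -0.03494471  1.00651159] [ 0.54001685 -0.01128614  1.44505559]
housing ((530.4959716796875, -69.03365325927734), (168.87928771972656, 188.55645751953125), 16.33355140686035)
flask [ 0.271 -0.011  1.445]
timer [ 0.495 -0.38   0.082]
red [ 0.271 -0.011  1.445]
beaker [0.661 0.453 0.023]
vial [ 0.271 -0.011  1.445]
cyl [ 0.843 -0.065  0.071]
```

View pics/crop0.png

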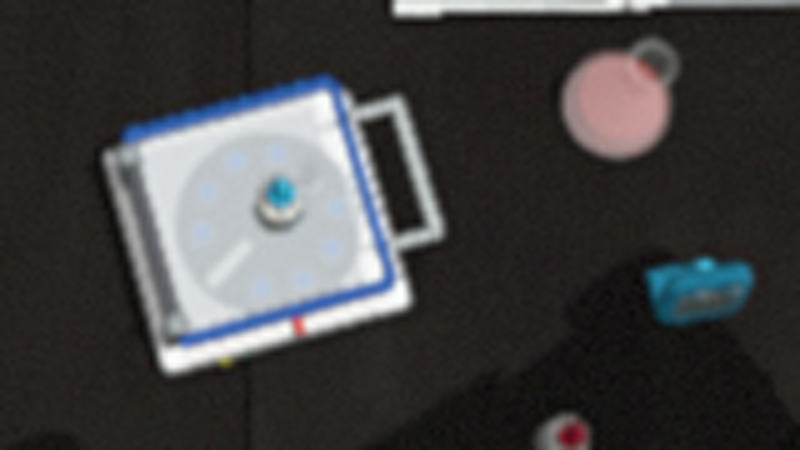

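The crop shows the bottle cap at about (280,190), the white mark running from (250,243) to (208,285), the red pointer at (299,325), and the bar running from (400,100) to (440,235). I'll cast rays on these.

Run:
```python
from h import *
s=snap('top'); g=lambda u,v,z: onz(s,215+(u+.5)/5-.5,150+(v+.5)/5-.5,z)[0][:2]
th=np.radians(16.2); R=np.array([[np.cos(th),-np.sin(th)],[np.sin(th),np.cos(th)]])
im=s['frame'].astype(int); 
red=(im[...,0]>im[...,1]+60)&(im[...,0]>im[...,2]+60); red[:205]=0; red[225:]=0; red[:,:265]=0; red[:,285:]=0
v,u=np.where(red); p=onz(s,u.mean(),v.mean(),.036)[0]; print('pointer mid',p,len(u))
for n,a in dict(mark_o=(208,285,.047),mark_i=(250,243,.047),bar1=(400,100,.104),bar2=(440,237,.104),hc1=(165,375,.035),hc2=(410,305,.035),hc3=(108,150,.035),cap=(281,188,.178),capbase=(281,212,.12)).items():
    print(n,g(*a).round(4))
C=cloud(s)
# bottle points
hsv=cv2.cvtColor(s['frame'],cv2.COLOR_RGB2HSV)
q=C[178:198,262:280].reshape(-1,3); q=q[(q[:,2]>.11)&(q[:,2]<.2)]; print(len(q),q[q[:,2]>.13].mean(0), q[:,2].max())
s2=snap('side'); h2=cv2.cvtColor(s2['frame'],cv2.COLOR_RGB2HSV); C2=cloud(s2)
q=C2[145:185,250:278].reshape(-1,3); q=q[(q[:,2]>.115)&(q[:,2]<.2)&(abs(q[:,0]-.54)<.05)]; print(len(q),q.mean(0),q.max(0),q.min(0))
c=cv2.resize(s2['frame'][140:225,215:305],None,fx=6,fy=6,interpolation=cv2.INTER_CUBIC); cv2.imwrite('pics/crop1.png',c[:,:,::-1])
q=C.reshape(-1,3); q=q[(q[:,2]>.02)&(q[:,2]<.3)&(q[:,0]<.75)&(abs(q[:,1])<.5)]
```

```text
pointer mid [ 0.46060243 -0.10031668  0.036     ] 6
mark_o [ 0.4893 -0.0337]
mark_i [ 0.5203 -0.064 ]
bar1 [ 0.6134 -0.1681]
bar2 [ 0.5152 -0.1944]
hc1 [ 0.4252 -0.003 ]
hc2 [ 0.4773 -0.181 ]
hc3 [0.5916 0.0403]
cap [ 0.534  -0.0796]
capbase [ 0.5292 -0.0827]
85 [ 0.52862853 -0.07834323  0.15620378] 0.18554834562730282
172 [ 0.52902228 -0.07123823  0.14336375] [ 0.54533043 -0.05999266  0.18097992] [ 0.51730067 -0.08967431  0.11578463]
```

View pics/crop1.png

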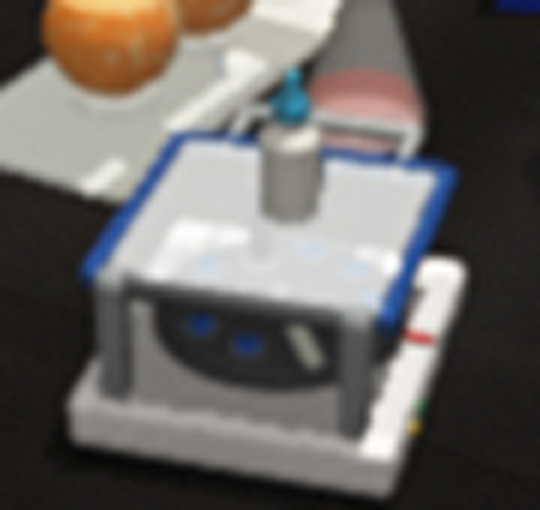

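The side crop shows the bottle upright on the plate (body centre at about (291,170)), the mark at lower right of the disc, and the red pointer on the robot's side. I'll compute the first move.

Add to h.py:
```python
AX=np.array([.5345,-.078]); TH=np.radians(16.3)
XC=np.array([np.cos(TH),np.sin(TH)]); YC=np.array([-np.sin(TH),np.cos(TH)])
def c2w(x,y): return AX+x*XC+y*YC
def to(p,yaw=None):
    o=obs(); T=pose(o); d=T[:3,:3].T@(np.array(p)-o['tool_pos'])
    t=0 if yaw is None else -((yaw-o['orientation'][2]+180)%360-180)
    print('pose',np.round(o['tool_pos'],4),np.round(o['orientation'],1),'shift',d.round(4),'turn',round(t,1),'J',np.round(o['joint_pos'],0),'t',round(o['clock'],2))
```

Run:
```python
from h import *
s2=snap('side'); f=lambda u,v,z: onz(s2,215+(u+.5)/6-.5,140+(v+.5)/6-.5,z)[0]
print(f(292,72,.1825),f(291,213,.1015),f(291,135,.1565))
to([.533,-.079,.27],-73.7)
```

```text
[ 0.53241378 -0.07861917  0.1825    ] [ 0.53138384 -0.07802824  0.1015    ] [ 0.52342998 -0.0633733   0.1565    ]
pose [ 0.223  -0.637   0.2513] [ 180.    -0.  -160.7] shift [-0.4769  0.4242 -0.0186] turn -87.0 J [-54.  21.   1.  -0. -70. -17.] t 0.3
```

The rows are not in the units I measure in: shifts go in shares of 0.8 m and turns go in shares of pi rad. I convert before sending: -0.32 m is -0.4, 0.288 m is 0.36, -80 degrees is -0.4444.

>>> drive_effector(
  ticks=[-0.05, 0.045, -0.025, -0.0556, 0.088, -0.1, 0.09, -0.025, -0.1111, 0.088, -0.15, 0.135, -0.025, -0.1667, 0.088, -0.2, 0.18, -0.025, -0.2222, 0.088, -0.25, 0.225, -0.025, -0.2778, 0.088, -0.3, 0.27, -0.025, -0.3333, 0.088, -0.35, 0.315, -0.025, -0.3889, 0.088, -0.4, 0.36, -0.025, -0.4444, 0.088],
)

```text
clock: 1.3
tool_pos: [0.4304, -0.2579, 0.2719]
orientation: [-180.0, -0.0, -80.4]
force: [0.5, -0.5, 0.4]
opening: 0.0875
gripper_force: 0.0
```

Run:
```python
from h import *
to([.533,-.079,.27],-73.7)
```

```text
pose [ 0.4304 -0.2579  0.2719] [-180.    -0.   -80.4] shift [-0.1592 -0.131   0.0019] turn -6.7 J [ -8.   3. -19.   0. -68.  18.] t 1.3
```

Converted, -0.159 m is -0.1988, -0.131 m is -0.1638, -6.7 degrees is -0.0372.

>>> drive_effector(
  ticks=[-0.0625, -0.0525, 0, -0.0372, 0.088, -0.125, -0.1038, 0, -0.0372, 0.088, -0.1988, -0.1638, 0, -0.0372, 0.088, -0.1988, -0.1638, 0, -0.0372, 0.088, -0.1988, -0.1638, 0, -0.0372, 0.088],
)

```text
clock: 1.92
tool_pos: [0.5338, -0.0804, 0.2713]
orientation: [180.0, 0.0, -73.9]
force: [-0.9, -0.5, 0.2]
opening: 0.0875
gripper_force: 0.0
```

Run:
```python
from h import *
to([.533,-.079,.146],-73.7)
s=snap('wrist'); save(s,'w1'); C=cloud(s); q=C.reshape(-1,3); q=q[(q[:,2]>.115)&(q[:,2]<.2)&(np.hypot(q[:,0]-.533,q[:,1]+.079)<.035)]
print(len(q),q.min(0),q.max(0),q.mean(0)); c=q[q[:,2]>.16]; print(c.mean(0) if len(c) else 0)
b=q[(q[:,2]>.15)&(q[:,2]<.16)]; print(len(b),b.mean(0) if len(b) else 0, cv2.minEnclosingCircle((b[:,:2]*1000).astype(np.float32)) if len(b) else 0)
```

```text
pose [ 0.5338 -0.0804  0.2713] [180.    0.  -73.9] shift [-0.0016  0.0003  0.1253] turn -0.2 J [ 12.   7. -15.  -0. -68.   4.] t 1.93
1054 [ 0.51615032 -0.09862978  0.11514606] [ 0.54867938 -0.06773518  0.18458825] [ 0.53428625 -0.08723216  0.1541746 ]
[ 0.53356015 -0.08368071  0.17028673]
230 [ 0.53474953 -0.08748112  0.1522446 ] ((533.0908813476562, -82.15547180175781), 14.135047912597656)
```

View pics/w1.png

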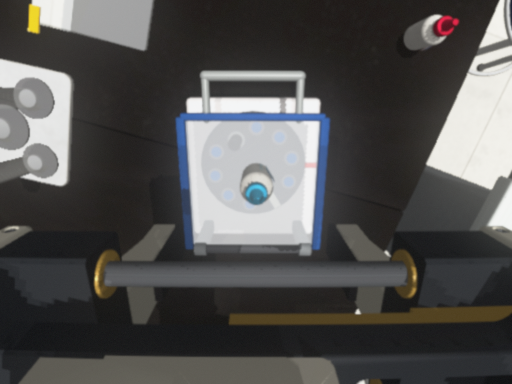

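The wrist view shows the bar from (202,76) to (304,76), the bottle cap at (257,190), the pointer at (310,165) and the frame corners at (182,118) and (327,118). The yaw looks aligned. I'll refine the bar position, then pick up the bottle.

Run:
```python
from h import *
s=snap('wrist')
for n,a in dict(b1=(202,75.5,.1),b2=(304,75.5,.1),ptr=(310,165,.036),fr1=(180,115,.105),fr2=(328,115,.105),h1=(187,98,.035),h2=(320,98,.035),tip=(257,188,.178)).items():
    p=onz(s,a[0],a[1],a[2])[0][:2]; d=p-AX; print(n,p.round(4),'c',np.round([d@XC,d@YC],4))
C=cloud(s); print('barz',C[74:78,230:280,2].mean(), C[74:78,230:280].reshape(-1,3).mean(0))
to([.5333,-.081,.147],-73.7)
```

```text
b1 [ 0.613  -0.1669] c [ 0.0504 -0.1073]
b2 [ 0.5145 -0.1951] c [-0.0521 -0.1068]
ptr [ 0.4625 -0.0996] c [-0.0752 -0.0005]
fr1 [ 0.6252 -0.1235] c [ 0.0743 -0.0691]
fr2 [ 0.4792 -0.1654] c [-0.0776 -0.0683]
h1 [ 0.6373 -0.1379] c [ 0.0819 -0.0863]
h2 [ 0.4782 -0.1835] c [-0.0836 -0.0855]
tip [ 0.5342 -0.0915] c [-0.004  -0.0129]
barz 0.10487385801405599 [ 0.56214407 -0.18095468  0.10487386]
pose [ 0.533  -0.0819  0.2715] [180.   0. -74.] shift [-0.0008 -0.0006  0.1245] turn -0.3 J [ 12.   7. -15.   0. -68.   4.] t 2.02
```

Converted, 0.124 m is 0.155, 0.11 m is 0.1375.

>>> drive_effector(
  ticks=[0, 0, 0.05, 0, 0.088, 0, 0, 0.1, 0, 0.088, 0, 0, 0.1375, 0, 0.088, 0, 0, 0.155, 0, 0.088, 0, 0, 0.155, 0, 0.03, 0, 0, 0.155, 0, 0.02, 0, 0, 0.155, 0, 0.02, 0, 0, 0.155, 0, 0.02],
)

```text
clock: 3.02
tool_pos: [0.5338, -0.0813, 0.1483]
orientation: [-179.9, -0.0, -74.0]
force: [0.2, -0.4, -0.1]
opening: 0.0532
gripper_force: 0.0
```

```bash
sed -i 's/AX=np.array.*; TH/AX=np.array([.534,-.0793]); TH/' h.py
```

>>> drive_effector(
  ticks=[0, 0, 0, 0, 0.02, 0, 0, 0, 0, 0.02, 0, 0, 0, 0, 0.02, 0, 0, 0, 0, 0.02, 0, 0, 0, 0, 0.02, 0, 0, 0, 0, 0.02],
)

```text
clock: 3.78
tool_pos: [0.5335, -0.0814, 0.1476]
orientation: [-180.0, -0.0, -74.0]
force: [-0.9, 0.2, 1.8]
opening: 0.0315
gripper_force: 30.0
```

Run:
```python
from h import *
p=c2w(-.02,.215); print(p); to([p[0],p[1],.25],-73.7)
```

```text
[0.45446055 0.1214448 ]
pose [ 0.5335 -0.0814  0.1476] [-180.   -0.  -74.] shift [-0.2168  0.0201 -0.1024] turn -0.3 J [ 12.  13. -24.  -0. -52.   4.] t 3.77
```

Converted, -0.217 m is -0.2713, -0.06 m is -0.075.

>>> drive_effector(
  ticks=[0, 0, -0.0375, 0, 0.02, 0, 0, -0.075, 0, 0.02, -0.0625, 0.0063, -0.075, 0, 0.02, -0.125, 0.0125, -0.075, 0, 0.02, -0.1875, 0.0188, -0.075, 0, 0.02, -0.2375, 0.025, -0.05, 0, 0.02, -0.2713, 0.025, 0, 0, 0.02, -0.2713, 0.025, 0.0625, 0, 0.02],
)

```text
clock: 4.78
tool_pos: [0.4549, 0.1239, 0.0975]
orientation: [-179.8, 0.1, -73.8]
force: [1.6, -0.2, -1.4]
opening: 0.0314
gripper_force: 30.0
```

Run:
```python
from h import *
p=c2w(-.02,.215); to([p[0],p[1],.0475],-73.7)
```

```text
pose [0.4549 0.1239 0.0975] [-1.798e+02  1.000e-01 -7.380e+01] shift [0.0023 0.0013 0.05  ] turn -0.1 J [ 39.  11. -36.   0. -43. -23.] t 4.78
```

Converted, 0.0485 m is 0.0606, 0.0475 m is 0.0594.

>>> drive_effector(
  ticks=[0, 0, 0.0375, 0, 0.02, 0, 0, 0.0538, 0, 0.02, 0, 0, 0.0575, 0, 0.02, 0, 0, 0.0594, 0, 0.02, 0, 0, 0.0606, 0, 0.02, 0, 0, 0.0606, 0, 0.02, 0, 0, 0.0606, 0, 0.02],
)

```text
clock: 5.65
tool_pos: [0.4547, 0.1218, 0.0495]
orientation: [-180.0, 0.0, -74.0]
force: [-0.7, 0.5, 0.1]
opening: 0.0313
gripper_force: 30.0
```

Converted, 0.0015 m is 0.0019, 0.001 m is 0.0013.

>>> drive_effector(
  ticks=[0, 0, 0.0013, 0, 0.02, 0, 0, 0.0013, 0, 0.02, 0, 0, 0.0019, 0, 0.02, 0, 0, 0.0019, 0, 0.02],
)

```text
clock: 6.15
tool_pos: [0.4544, 0.1216, 0.0475]
orientation: [180.0, -0.0, -74.0]
force: [-0.2, 0.5, -0.8]
opening: 0.0316
gripper_force: 30.0
```

>>> drive_effector(
  ticks=[0, 0, 0.0006, 0, 0.02, 0, 0, 0.0013, 0, 0.02, 0, 0, 0.0013, 0, 0.02],
)

```text
clock: 6.52
tool_pos: [0.4544, 0.1216, 0.0465]
orientation: [180.0, -0.0, -74.0]
force: [-1.1, 0.2, -1.4]
opening: 0.0318
gripper_force: 30.0
```

>>> drive_effector(
  ticks=[0, 0, 0.0006, 0, 0.02, 0, 0, 0.0013, 0, 0.02, 0, 0, 0.0013, 0, 0.02],
)

```text
clock: 6.9
tool_pos: [0.4545, 0.1217, 0.0461]
orientation: [-180.0, -0.0, -74.0]
force: [-3.2, 0.0, 8.7]
opening: 0.0313
gripper_force: 30.0
```

Converted, -0.15 m is -0.1875, -0.09 m is -0.1125.

>>> drive_effector(
  ticks=[0, 0, -0.0006, 0, 0.035, 0, 0, -0.0006, 0, 0.04, 0, 0, -0.0006, 0, 0.06, 0, 0, -0.0006, 0, 0.06, 0, 0, -0.0006, 0, 0.06, 0, 0, -0.05, 0, 0.06, 0, 0, -0.1125, 0, 0.06, 0, 0, -0.1875, 0, 0.06],
)

```text
clock: 7.9
tool_pos: [0.4538, 0.1212, 0.1965]
orientation: [179.9, -0.0, -74.0]
force: [0.4, 2.0, 0.6]
opening: 0.06
gripper_force: 0.0
```

Run:
```python
from h import *
to([.563,-.181,.22],-163.7)
s=snap('wrist'); save(s,'w2')
```

```text
pose [0.4538 0.1212 0.1965] [179.9  -0.  -74. ] shift [ 0.3206 -0.0217 -0.0233] turn 89.7 J [ 39.   4. -29.  -0. -58. -23.] t 7.9
```

View pics/w2.png

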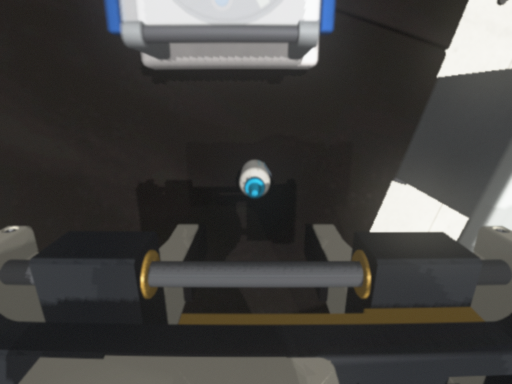

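The bottle stands upright on the bench at (255,180), beside the hinge side. Next, the bar.

Converted, 0.32 m is 0.4, 0.28 m is 0.35, 80 degrees is 0.4444.

>>> drive_effector(
  ticks=[0.05, -0.0038, -0.0288, 0.0556, 0.06, 0.1, -0.0075, -0.0288, 0.1111, 0.05, 0.15, -0.01, -0.0288, 0.1667, 0.04, 0.2, -0.0138, -0.0288, 0.2222, 0.03, 0.25, -0.0175, -0.0288, 0.2778, 0.022, 0.3, -0.02, -0.0288, 0.3333, 0.022, 0.35, -0.0238, -0.0288, 0.3889, 0.022, 0.4, -0.0275, -0.0288, 0.4444, 0.022],
)

```text
clock: 8.95
tool_pos: [0.564, -0.1812, 0.2184]
orientation: [180.0, -0.0, -154.3]
force: [0.4, -0.1, 0.5]
opening: 0.0217
gripper_force: 0.0
```

>>> drive_effector(
  ticks=[0, 0, 0, 0.0539, 0.022, 0, 0, 0, 0.0539, 0.022, 0, 0, 0, 0.0539, 0.022],
)

```text
clock: 9.32
tool_pos: [0.5637, -0.1796, 0.2185]
orientation: [180.0, -0.0, -163.5]
force: [0.3, -0.9, -0.1]
opening: 0.0221
gripper_force: 0.0
```

Run:
```python
from h import *
to([.563,-.181,.11],-163.7)
s=snap('wrist'); save(s,'w3')
```

```text
pose [ 0.5637 -0.1796  0.2185] [ 180.    -0.  -163.5] shift [ 0.001  -0.0012  0.1085] turn 0.2 J [  1.  14. -13.  -0. -63. -75.] t 9.32
```

View pics/w3.png

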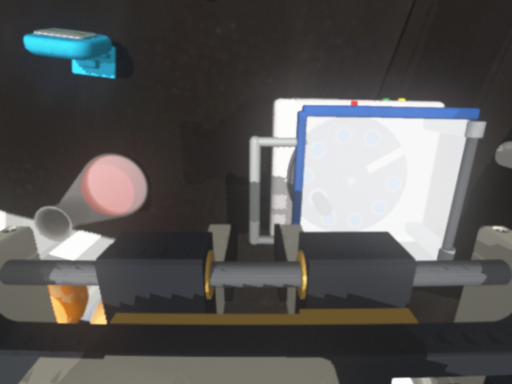

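The wrist view shows the bar at column 254 between the fingers, the mark running from (368,170) to (403,152), and the knob at about (321,204). I'll refine the numbers.

Run:
```python
from h import *
s=snap('wrist'); g=s['frame'].astype(int).sum(2)
for r in (170,200,225): print(r,g[r,244:266])
for n,a in dict(bar1=(254,160,.099),bar2=(254,225,.099),mo=(403,152,.047),mi=(368,170,.047),knob=(321,204,.07),ptr=(354,103,.036),fr=(300,180,.105)).items():
    p=onz(s,*a)[0][:2]; d=p-AX; print(n,p.round(4),'c',np.round([d@XC,d@YC],4),np.degrees(np.arctan2(d@YC,d@XC)).round(1))
to([.563,-.181,.109],-163.7)
```

```text
170 [158 159 160 166 214 350 492 565 599 614 618 605 584 552 502 411 292 207
 191 194 197 195]
200 [124 125 129 135 171 237 300 331 343 346 348 348 347 345 324 272 188 154
 148 147 156 153]
225 [119 128 122 128 176 270 356 403 420 428 431 421 409 397 349 261 181 147
 138 137 142 145]
bar1 [ 0.5358 -0.1884] c [-0.0289 -0.1052] -105.4
bar2 [ 0.5973 -0.1703] c [ 0.0352 -0.1051] -71.5
mo [ 0.4912 -0.0323] c [-0.0279  0.0571] 116.1
mi [ 0.5209 -0.0614] c [-0.0076  0.0209] 110.0
knob [ 0.5667 -0.1054] c [ 0.0241 -0.0343] -54.9
ptr [ 0.4581 -0.0998] c [-0.0786  0.0016] 178.8
fr [ 0.5404 -0.1437] c [-0.012  -0.0636] -100.6
pose [ 0.5637 -0.1794  0.2187] [-180.     0.  -163.5] shift [ 0.0012 -0.0013  0.1097] turn 0.2 J [  1.  14. -13.   0. -63. -75.] t 9.43
```

Converted, 0.11 m is 0.1375, 0.1 m is 0.125.

>>> drive_effector(
  ticks=[0, -0.0013, 0.0625, 0, 0.022, 0, -0.0013, 0.1063, 0, 0.022, 0, -0.0013, 0.125, 0, 0.022, 0, -0.0013, 0.1375, 0, 0.022, 0, -0.0013, 0.1375, 0, 0.022, 0, -0.0013, 0.1375, 0, 0.004, 0, -0.0013, 0.1375, 0, 0.004, 0, -0.0013, 0.1375, 0, 0.004],
)

```text
clock: 10.42
tool_pos: [0.5646, -0.1803, 0.1096]
orientation: [180.0, 0.1, -163.7]
force: [-1.2, 5.1, 5.6]
opening: 0.009
gripper_force: 30.0
```

>>> drive_effector(
  ticks=[0, 0, 0, 0, 0.004, 0, 0, 0, 0, 0.004],
)

```text
clock: 10.68
tool_pos: [0.5645, -0.1804, 0.1096]
orientation: [-180.0, 0.1, -163.7]
force: [-1.3, 5.5, 6.3]
opening: 0.009
gripper_force: 30.0
```

Run:
```python
import numpy as np
r=.193
for k in range(0,106,8): print(k,(r*(1-np.cos(np.radians(k)))).round(3),(-r*np.sin(np.radians(k))).round(3))
```

```text
0 0.0 -0.0
8 0.002 -0.027
16 0.007 -0.053
24 0.017 -0.079
32 0.029 -0.102
40 0.045 -0.124
48 0.064 -0.143
56 0.085 -0.16
64 0.108 -0.173
72 0.133 -0.184
80 0.159 -0.19
88 0.186 -0.193
96 0.213 -0.192
104 0.24 -0.187
```

Converted, -0.16 m is -0.2, -0.143 m is -0.1788.

>>> drive_effector(
  ticks=[0, 0.0025, -0.0338, 0, 0.004, 0, 0.0088, -0.0663, 0, 0.004, 0, 0.0213, -0.0988, 0, 0.004, 0, 0.0363, -0.1275, 0, 0.004, 0, 0.0563, -0.155, 0, 0.004, 0, 0.08, -0.1788, 0, 0.004, 0, 0.1063, -0.2, 0, 0.004, 0, 0.1063, -0.2, 0, 0.004],
)

```text
clock: 11.68
tool_pos: [0.5416, -0.0998, 0.272]
orientation: [-179.8, 0.3, -163.6]
force: [1.4, -7.1, 7.9]
opening: 0.0092
gripper_force: 30.0
```

Converted, 0.148 m is 0.185, 0.128 m is 0.16.

>>> drive_effector(
  ticks=[0, 0.0288, -0.0163, 0, 0.004, 0, 0.06, -0.03, 0, 0.004, 0, 0.0925, -0.0375, 0, 0.004, 0, 0.1263, -0.0413, 0, 0.004, 0, 0.16, -0.04, 0, 0.004, 0, 0.185, -0.0363, 0, 0.004, 0, 0.185, -0.0363, 0, 0.004],
)

```text
clock: 12.55
tool_pos: [0.5003, 0.0442, 0.2991]
orientation: [-180.0, 0.3, -163.6]
force: [2.8, 1.8, 4.6]
opening: 0.0088
gripper_force: 30.0
```

Run:
```python
from h import *
to(obs()['tool_pos'])
```

```text
pose [0.5003 0.0442 0.2991] [-180.     0.3 -163.6] shift [0. 0. 0.] turn 0 J [  28.    2.  -16.    0.  -71. -101.] t 12.55
```

Converted, -0.08 m is -0.1, -0.03 m is -0.0375.

>>> drive_effector(
  ticks=[0, 0.015, 0.005, 0, 0.004, 0, 0.0313, 0.0113, 0, 0.004, 0, 0.0313, 0.0113, 0, 0.03, 0, 0.0313, 0.0113, 0, 0.03, 0, 0.025, -0.025, 0, 0.03, 0, 0.025, -0.0875, 0, 0.03, 0, 0, -0.1, 0, 0.03, 0, -0.0375, -0.1, 0, 0.03],
)

```text
clock: 13.55
tool_pos: [0.5073, 0.0133, 0.3784]
orientation: [180.0, 0.1, -163.7]
force: [-0.3, -0.2, 0.2]
opening: 0.0301
gripper_force: 0.0
```

Run:
```python
from h import *
k=c2w(.0256,-.031); to([k[0],k[1],.2],-73.7)
s=snap('side'); save(s,'s2')
c=cv2.resize(s['frame'][80:260,180:360],None,fx=3,fy=3,interpolation=cv2.INTER_CUBIC); cv2.imwrite('pics/s2c.png',c[:,:,::-1])
```

```text
pose [0.5073 0.0133 0.3784] [ 1.800e+02  1.000e-01 -1.637e+02] shift [-0.025  -0.1274  0.1784] turn -90.0 J [ 24.   1.  -7.   0. -81. -97.] t 13.55
```

View pics/s2c.png

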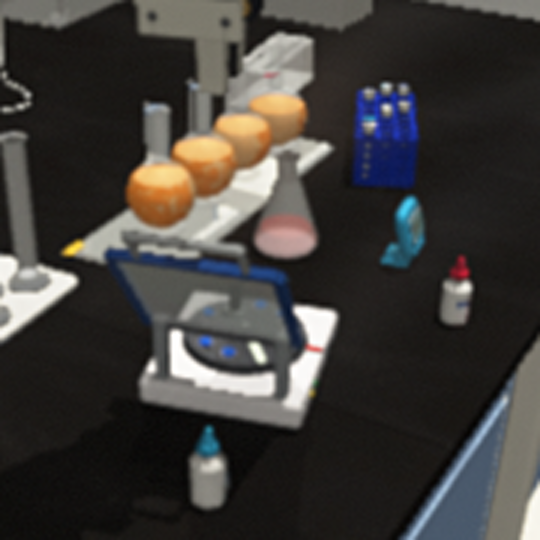

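The guard stays open at its stop, and the bottle is upright at (208,470). Next I turn back and go above the knob.

Converted, 0.15 m is 0.1875, -0.127 m is -0.1588, -80 degrees is -0.4444.

>>> drive_effector(
  ticks=[-0.0063, -0.0375, 0, -0.0556, 0.03, -0.0125, -0.075, 0, -0.1111, 0.03, -0.0188, -0.1125, 0, -0.1667, 0.03, -0.0313, -0.1588, 0.0375, -0.2222, 0.03, -0.0313, -0.1588, 0.075, -0.2778, 0.03, -0.0313, -0.1588, 0.1125, -0.3333, 0.03, -0.0313, -0.1588, 0.15, -0.3889, 0.03, -0.0313, -0.1588, 0.1875, -0.4444, 0.03],
)

```text
clock: 14.6
tool_pos: [0.566, -0.1017, 0.2259]
orientation: [179.9, -0.0, -83.4]
force: [0.2, -0.0, -0.2]
opening: 0.0302
gripper_force: 0.0
```

>>> drive_effector(
  ticks=[0, 0, 0, -0.0556, 0.03, 0, 0, 0, -0.0556, 0.03, 0, 0, 0, -0.0556, 0.03],
)

```text
clock: 14.98
tool_pos: [0.5667, -0.1012, 0.2276]
orientation: [180.0, -0.0, -73.9]
force: [-0.5, 0.1, 1.0]
opening: 0.03
gripper_force: 0.0
```

Run:
```python
from h import *
k=c2w(.0256,-.031); to([k[0],k[1],.081],-73.7)
s=snap('wrist'); save(s,'w4')
t=snap('top'); C=cloud(t).reshape(-1,3); d=C[:,:2]-AX; q=C[(np.hypot(d[:,0],d[:,1])<.06)&(C[:,2]>.07)&(C[:,2]<.1)]; print('top knob cloud',len(q),q.mean(0) if len(q) else 0)
```

```text
pose [ 0.5667 -0.1012  0.2276] [180.   -0.  -73.9] shift [ 0.0008 -0.0004  0.1466] turn -0.2 J [  9.  12. -14.   0. -64.   7.] t 14.97
top knob cloud 0 0
```

View pics/w4.png

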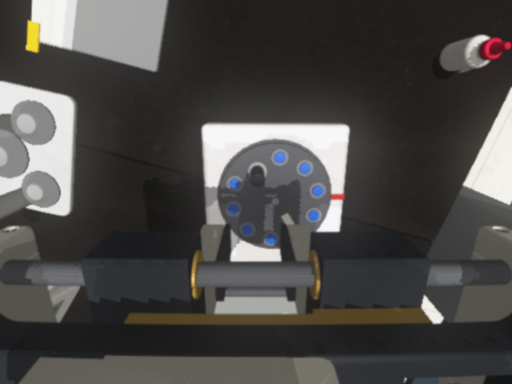

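The wrist view shows the knob top at about (258,180), the pointer at (338,197) and eight blue caps around the disc. I'll fit the cap circle and locate the knob.

Add to h.py:
```python
from scipy.optimize import least_squares
def caps(s,r=(140,255,215,345)):
    h=cv2.cvtColor(s['frame'],cv2.COLOR_RGB2HSV); m=cv2.inRange(h,(105,120,60),(130,255,255)); w=np.zeros_like(m); w[r[0]:r[1],r[2]:r[3]]=255
    n,l,st,ce=cv2.connectedComponentsWithStats(m&w); c=ce[1:][st[1:,4]>25]
    P=onz(s,c[:,0],c[:,1],.051)[:,:2]
    f=least_squares(lambda x:np.hypot(*(P-x).T)-.05,AX,loss='soft_l1',f_scale=.001); return P,f
```

Run:
```python
from h import *
o=obs(); s=snap('wrist'); P,f=caps(s); print(len(P),'axis',f.x.round(4),(f.fun*1000).round(1))
for u,v,z in ((258,180,.087),(257,172,.05)): print(onz(s,u,v,z)[0].round(4))
q=cloud(s)[165:195,245:272].reshape(-1,3); q=q[(q[:,2]>.08)&(q[:,2]<.095)]; print(len(q),q.mean(0))
g=cv2.resize(s['frame'][140:260,205:355],None,fx=5,fy=5,interpolation=cv2.INTER_CUBIC); cv2.imwrite('pics/w4c.png',g[:,:,::-1])
print((np.degrees(np.arctan2(*((P-f.x).T[::-1])))).round(1))
```

```text
8 axis [ 0.5365 -0.0786] [-0.1  0.1  0.2 -0.  -0.   0.  -0.2  0.2]
[ 0.5649 -0.1055  0.087 ]
[ 0.5654 -0.1043  0.05  ]
180 [ 0.56585967 -0.10706453  0.08736854]
[ -78.8 -114.9   -6.9 -150.8   29.3  173.1   65.   101.4]
```

View pics/w4c.png

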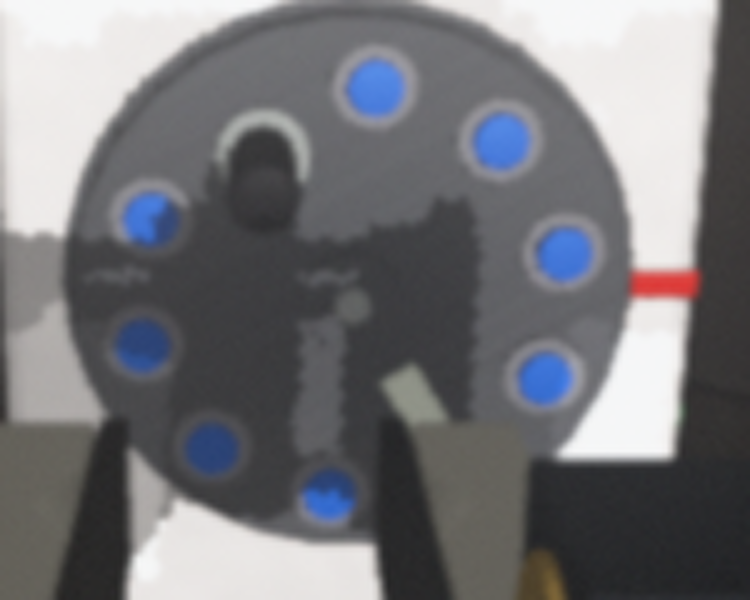

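```bash
sed -i 's/AX=np.array.*; TH/AX=np.array([.5365,-.0786]); TH/' h.py
```

Run:
```python
from h import *
s=snap('wrist')
for u in (331.4,344.5): p=onz(s,u,196.8,.036)[0][:2]-AX; print(np.hypot(*p),np.degrees(np.arctan2(p[1],p[0]))%360)
print('ref hub',onz(s,275.4,201,.047))
to([.5656,-.1055,.083],-73.7)
# circle rows in tool axes, from knob carousel angle a0
a0=-59.15
for a in range(0,480,15):
    f=np.radians(a0+a); b=np.radians(a0); 
    print(a,np.round([-.04*(np.sin(f)-np.sin(b)),-.04*(np.cos(f)-np.cos(b))],4),end=' ')
```

```text
0.06968397951823782 194.81741130465943
0.08564787495786474 195.06034211038465
ref hub [[ 0.53464058 -0.0759804   0.047     ]]
pose [ 0.5668 -0.1009  0.2279] [-180.    -0.   -73.8] shift [0.004  0.0025 0.1449] turn -0.1 J [  9.  12. -14.  -0. -64.   7.] t 15.18
0 [-0. -0.] 15 [-0.0065 -0.0082] 30 [-0.0149 -0.0144] 45 [-0.0246 -0.0183] 60 [-0.0349 -0.0195] 75 [-0.0453 -0.018 ] 90 [-0.0549 -0.0138] 105 [-0.063  -0.0073] 120 [-0.0693  0.001 ] 135 [-0.0731  0.0107] 150 [-0.0743  0.0211] 165 [-0.0728  0.0314] 180 [-0.0687  0.041 ] 195 [-0.0622  0.0492] 210 [-0.0538  0.0554] 225 [-0.0441  0.0593] 240 [-0.0337  0.0605] 255 [-0.0234  0.059 ] 270 [-0.0138  0.0549] 285 [-0.0056  0.0484] 300 [0.0006 0.04  ] 315 [0.0044 0.0303] 330 [0.0057 0.0199] 345 [0.0041 0.0096] 360 [-0. -0.] 375 [-0.0065 -0.0082] 390 [-0.0149 -0.0144] 405 [-0.0246 -0.0183] 420 [-0.0349 -0.0195] 435 [-0.0453 -0.018 ] 450 [-0.0549 -0.0138] 465 [-0.063  -0.0073]
```

The rows are not in the units I measure in: shifts go in shares of 0.8 m and turns go in shares of pi rad. I convert before sending: 0.145 m is 0.1813, 0.004 m is 0.005.

>>> drive_effector(
  ticks=[0.005, 0.0031, 0.05, 0, 0.03, 0.005, 0.0031, 0.1, 0, 0.03, 0.005, 0.0031, 0.15, 0, 0.03, 0.005, 0.0031, 0.1813, 0, 0.03, 0.005, 0.0031, 0.1813, 0, 0.03, 0.005, 0.0031, 0.1813, 0, 0.008, 0.005, 0.0031, 0.1813, 0, 0.008, 0.005, 0.0031, 0.1813, 0, 0.008],
)

```text
clock: 16.18
tool_pos: [0.5663, -0.1053, 0.084]
orientation: [-179.9, -0.0, -73.7]
force: [-0.6, 0.6, 6.7]
opening: 0.0142
gripper_force: 30.0
```

>>> drive_effector(
  ticks=[0, 0, 0, 0, 0.008, 0, 0, 0, 0, 0.008],
)

```text
clock: 16.42
tool_pos: [0.5663, -0.1053, 0.084]
orientation: [-179.9, -0.0, -73.7]
force: [-1.5, 1.2, 6.6]
opening: 0.0145
gripper_force: 30.0
```

```bash
python3 - <<'E'
from h import *
to([.5658,-.1058,.083],-73.7)
E
```

```text
pose [ 0.5663 -0.1053  0.084 ] [-179.9   -0.   -73.7] shift [0.0003 0.0006 0.001 ] turn 0.0 J [  9.  21. -24.   0. -45.   7.] t 16.43
```

Converted, -0.0693 m is -0.0866, -0.063 m is -0.0788.

>>> drive_effector(
  ticks=[-0.0081, -0.0103, 0, 0, 0.008, -0.0186, -0.018, 0, 0, 0.008, -0.0308, -0.0229, 0, 0, 0.008, -0.0436, -0.0244, 0, 0, 0.008, -0.0566, -0.0225, 0, 0, 0.008, -0.0686, -0.0173, 0, 0, 0.008, -0.0788, -0.0091, 0, 0, 0.008, -0.0866, 0.0013, 0, 0, 0.008],
)

```text
clock: 17.42
tool_pos: [0.5537, -0.034, 0.0844]
orientation: [-178.9, 0.1, -73.6]
force: [21.4, 27.1, -17.3]
opening: 0.0123
gripper_force: 31.8
```

Run:
```python
from h import *
o=obs(); d=o['tool_pos'][:2]-AX; print(np.hypot(*d),np.degrees(np.arctan2(d@YC,d@XC)))
s=snap('wrist'); P,f=caps(s,(60,300,150,400)); print(len(P),f.x,(f.fun*1000).round(1),np.sort(np.degrees(np.arctan2(*((P-AX).T[::-1])))).round(1)-16.3)
```

```text
0.04782119881175238 52.630062971444715
6 [ 0.5360103  -0.07829442] [-0.1 -0.  -0.1  0.1 -0.1 -0.3] [-174.9 -103.   -66.7  -30.3    6.1  149.4]
```

The knob rolled along the pads: the tool is at 52° and the knob at about 41°. I'll let go and push the knob tangentially with closed fingers instead.

Converted, -0.045 m is -0.0563, 0.01 m is 0.0125.

>>> drive_effector(
  ticks=[0.0063, 0, 0, 0, 0.03, 0.0125, 0, 0, 0, 0.03, 0.0125, 0, 0, 0, 0.03, 0.0125, 0, -0.0563, 0, 0.03, 0.0125, 0, -0.0563, 0, 0, 0.0125, 0, -0.0563, 0, 0, 0.0125, 0, -0.0563, 0, 0, 0.0125, 0, -0.0563, 0, 0],
)

```text
clock: 18.48
tool_pos: [0.5474, -0.049, 0.1269]
orientation: [179.9, 0.0, -73.7]
force: [0.6, -0.0, -0.6]
opening: 0.0011
gripper_force: 0.0
```

Add to h.py:
```python
def disc(r=(60,320,120,420)):
    """knob angle (carousel frame, deg) mod 36 from caps, and the cap list"""
    s=snap('wrist'); P,f=caps(s,r); a=np.degrees(np.arctan2(*((P-f.x).T[::-1])))-np.degrees(TH)
    k=np.degrees(np.angle(np.exp(1j*np.radians(a*10)).mean()))/10
    print('n',len(P),'axis',f.x.round(4),'res',(abs(f.fun).max()*1000).round(1),'caps',np.sort((a+180)%360-180).round(1),'knob mod 36:',k.round(1)); return s,f.x
```

Run:
```python
from h import *
s,c=disc(); save(s,'w5'); q=cloud(s).reshape(-1,3); d=q[:,:2]-AX; q=q[(abs(np.hypot(d[:,0],d[:,1])-.04)<.012)&(abs(q[:,2]-.084)<.006)]; m=np.median(q,0)[:2]-AX if len(q) else AX; print(len(q),np.hypot(*m),np.degrees(np.arctan2(m@YC,m@XC)))
p=c2w(.04*np.cos(np.radians(-20)),.04*np.sin(np.radians(-20))); to([p[0],p[1],.086],-73.7)
```

```text
n 8 axis [ 0.5363 -0.0785] res 121.2 caps [-170.4  -98.3  -62.5  -26.5    9.3  118.   128.5  153.5] knob mod 36: 10.4
138 0.03508654701685694 38.75186471757638
pose [ 0.5475 -0.0489  0.127 ] [179.9   0.  -73.7] shift [ 0.0391 -0.0188  0.041 ] turn -0.0 J [ 15.  16. -25.  -0. -50.   1.] t 18.52
```

Converted, 0.042 m is 0.0525, 0.039 m is 0.0488.

```bash
sed -i 's/; c=ce\[1:\]\[st\[1:,4\]>25\]/; c=ce[1:][st[1:,4]>25]; Q=onz(s,c[:,0],c[:,1],.051)[:,:2]; c=c[abs(np.hypot(*(Q-AX).T)-.05)<.004]/' h.py
```

>>> drive_effector(
  ticks=[0.025, -0.0235, 0, 0, 0, 0.0488, -0.0235, 0, 0, 0, 0.0488, -0.0235, 0.025, 0, 0, 0.0488, -0.0235, 0.0525, 0, 0, 0.0488, -0.0235, 0.0525, 0, 0],
)

```text
clock: 19.15
tool_pos: [0.575, -0.0818, 0.0838]
orientation: [179.8, 0.0, -73.8]
force: [-0.2, -0.2, -0.4]
opening: 0.0003
gripper_force: 0.0
```

Run:
```python
from h import *
o=obs(); d=o['tool_pos'][:2]-AX; print(o['tool_pos'],np.hypot(*d),np.degrees(np.arctan2(d@YC,d@XC)))
disc()
for a0 in (-20,100,220):
    b=np.radians(a0); print(a0,[np.round([-.04*(np.sin(f)-np.sin(b)),-.04*(np.cos(f)-np.cos(b))],3).tolist() for f in b+np.radians(np.arange(15,121,15))])
```

```text
[ 0.57504853 -0.08175604  0.0837879 ] 0.0386775059664486 -20.98047664138943
n 4 axis [ 0.5367 -0.0786] res 0.2 caps [-170.6  -98.7  -62.6  -27.6] knob mod 36: 9.2
-20 [[-0.01, -0.002], [-0.021, -0.002], [-0.031, 0.001], [-0.039, 0.007], [-0.046, 0.015], [-0.051, 0.024], [-0.054, 0.034], [-0.053, 0.045]]
100 [[0.003, 0.01], [0.009, 0.019], [0.016, 0.026], [0.026, 0.031], [0.036, 0.033], [0.046, 0.032], [0.056, 0.029], [0.065, 0.024]]
220 [[0.007, -0.008], [0.012, -0.017], [0.014, -0.027], [0.014, -0.038], [0.011, -0.048], [0.005, -0.056], [-0.003, -0.063], [-0.012, -0.068]]
```

>>> drive_effector(
  ticks=[-0.0125, -0.0038, 0, 0, 0, -0.0263, -0.0038, 0, 0, 0, -0.0388, 0, 0, 0, 0, -0.0488, 0.0075, 0, 0, 0, -0.0588, 0.0188, 0, 0, 0, -0.065, 0.03, 0, 0, 0, -0.0688, 0.0425, 0, 0, 0, -0.0675, 0.0563, 0, 0, 0],
)

```text
clock: 20.2
tool_pos: [0.5183, -0.0416, 0.0859]
orientation: [-179.9, -0.0, -73.7]
force: [2.0, 0.9, 0.0]
opening: 0.0006
gripper_force: 0.6
```

Run:
```python
from h import *
o=obs(); d=o['tool_pos'][:2]-AX; print(np.hypot(*d),np.degrees(np.arctan2(d@YC,d@XC)))
disc()
```

```text
0.0412069939756925 99.84924283390363
n 6 axis [ 0.5357 -0.0788] res 0.2 caps [-149.6 -113.7  -77.7   -5.9   30.1  174.5] knob mod 36: -5.7
```

Converted, 0.065 m is 0.0813, 0.056 m is 0.07.

>>> drive_effector(
  ticks=[0.0038, 0.0125, 0, 0, 0, 0.0113, 0.0238, 0, 0, 0, 0.02, 0.0325, 0, 0, 0, 0.0325, 0.0388, 0, 0, 0, 0.045, 0.0413, 0, 0, 0, 0.0575, 0.04, 0, 0, 0, 0.07, 0.0363, 0, 0, 0, 0.0813, 0.03, 0, 0, 0],
)

```text
clock: 21.25
tool_pos: [0.5176, -0.1069, 0.0857]
orientation: [-179.5, 0.2, -73.7]
force: [3.2, 60.9, 2.3]
opening: 0.0007
gripper_force: 29.1
```

Run:
```python
from h import *
o=obs(); d=o['tool_pos'][:2]-AX; print(np.hypot(*d),np.degrees(np.arctan2(d@YC,d@XC)))
disc()
```

```text
0.033996145338289444 -139.99907020900181
n 3 axis [ 0.5366 -0.0789] res 0.0 caps [-142.3  -70.5  -34.6] knob mod 36: 1.5
```

The box jammed on its wide face, with 61 N. I'll back off and push from the −x side next.

Converted, 0.03 m is 0.0375, -0.02 m is -0.025.

>>> drive_effector(
  ticks=[-0.0125, 0, 0, 0, 0, -0.025, 0.0063, 0, 0, 0, -0.025, 0.0375, 0, 0, 0, -0.025, 0.0375, 0, 0, 0],
)

```text
clock: 21.8
tool_pos: [0.4768, -0.1008, 0.0853]
orientation: [179.9, 0.0, -73.7]
force: [0.8, 0.9, 0.5]
opening: 0.0006
gripper_force: 0.0
```

Run:
```python
from h import *
o=obs(); d=o['tool_pos'][:2]-AX; print('c',d@XC,d@YC,o['force'])
disc()
```

```text
c -0.0635306140585391 -0.0045459761549879775 [0.79328354 0.87179666 0.45431405]
n 2 axis [ 0.5359 -0.0782] res 0.0 caps [-141.3  -72. ] knob mod 36: 1.4
```

Converted, -0.0625 m is -0.0781, -0.0545 m is -0.0681.

>>> drive_effector(
  ticks=[0.0319, 0, 0, 0, 0, 0.0419, -0.0125, 0, 0, 0, 0.0419, -0.0256, 0, 0, 0, 0.0444, -0.0356, 0, 0, 0, 0.0444, -0.0456, 0, 0, 0, 0.0419, -0.0569, 0, 0, 0, 0.0381, -0.0681, 0, 0, 0, 0.0319, -0.0781, 0, 0, 0],
)

```text
clock: 22.85
tool_pos: [0.547, -0.1065, 0.0856]
orientation: [-180.0, -0.0, -73.7]
force: [-0.6, -1.0, 0.6]
opening: 0.001
gripper_force: 0.6
```

Run:
```python
from h import *
o=obs(); d=o['tool_pos'][:2]-AX; print('c',d@XC,d@YC,o['force'])
disc()
```

```text
c 0.0022428939843441506 -0.02969290643749159 [-0.57590254 -0.95940927  0.56931483]
n 2 axis [ 0.5367 -0.0784] res 0.0 caps [-121.   -85.1] knob mod 36: -13.0
```

Converted, -0.035 m is -0.0438, -0.03 m is -0.0375.

>>> drive_effector(
  ticks=[0.0063, 0.01, 0, 0, 0, 0.0375, 0.0075, 0, 0, 0, 0.0375, -0.035, 0, 0, 0, 0.0375, -0.035, 0, 0, 0, 0.0225, -0.0375, 0, 0, 0, 0.0125, -0.04, 0, 0, 0, 0.0038, -0.0425, 0, 0, 0, -0.0038, -0.0438, 0, 0, 0],
)

```text
clock: 23.9
tool_pos: [0.5811, -0.0934, 0.0866]
orientation: [-179.7, -0.1, -73.6]
force: [5.4, -1.5, 0.8]
opening: 0.0001
gripper_force: 2.5
```

Run:
```python
from h import *
o=obs(); d=o['tool_pos'][:2]-AX; print('c',d@XC,d@YC,o['force'])
s,c=disc(); save(s,'w6')
```

```text
c 0.03863120693593532 -0.02670385209898666 [ 5.40064575 -1.4569746   0.76150868]
n 4 axis [ 0.5364 -0.0783] res 0.1 caps [-157.7 -121.5  -85.7  -49.7] knob mod 36: -13.6
```

>>> drive_effector(
  ticks=[-0.0038, 0, 0, 0, 0, -0.0075, 0, 0, 0, 0, -0.01, 0, 0, 0, 0, -0.0109, 0, 0, 0, 0, -0.0109, 0, 0, 0, 0, 0.0125, 0, 0, 0, 0, 0.025, 0, -0.05, 0, 0, 0.0625, 0, -0.125, 0, 0],
)

```text
clock: 24.95
tool_pos: [0.5916, -0.1411, 0.181]
orientation: [179.8, 0.1, -73.7]
force: [1.8, -0.3, -0.6]
opening: 0.0005
gripper_force: 0.0
```

>>> drive_effector(
  ticks=[0.025, 0, -0.0375, 0, 0, 0.025, 0, -0.0625, 0, 0, 0.025, 0, -0.0625, 0, 0],
)

```text
clock: 25.32
tool_pos: [0.599, -0.1607, 0.233]
orientation: [-179.8, -0.0, -73.8]
force: [0.4, -0.8, -0.1]
opening: 0.0004
gripper_force: 0.0
```

Run:
```python
from h import *
s,c=disc((60,380,100,450)); 
# pointer: red pixels near housing
im=s['frame'].astype(int); red=(im[...,0]>im[...,1]+70)&(im[...,0]>im[...,2]+70); v,u=np.where(red); P=onz(s,u,v,.036)[:,:2]; d=P-c; r=np.hypot(*d.T); k=(r>.065)&(r<.1)
print('pointer',k.sum(),r[k].min(),(np.degrees(np.arctan2(d[k,1],d[k,0]))%360).mean()-180)
# mark: bright pixels on disc
P=onz(s,*np.mgrid[0:512,0:384].reshape(2,-1),.047)[:,:2]; uv=np.mgrid[0:512,0:384].reshape(2,-1); d=P-c; r=np.hypot(*d.T); a=np.degrees(np.arctan2(d[:,1],d[:,0]))%360
k=(r>.03)&(r<.06)&(abs(a-195)<25); b=im[uv[1],uv[0]]; k&=(b.min(1)>110); print('mark',k.sum(),a[k].mean()-180 if k.any() else 0,d[k].mean(0), np.degrees(np.arctan2(*d[k].mean(0)[::-1]))%360-180)
save(s,'w7')
```

```text
n 3 axis [ 0.5365 -0.0786] res 0.1 caps [-143.1 -107.   -70.6] knob mod 36: 1.1Traceback (most recent call last):
  File "<stdin>", line 5, in <module>
    return umr_minimum(a, axis, None, out, keepdims, initial, where)
ValueError: zero-size array to reduction operation minimum which has no identity
```

Converted, -0.07 m is -0.0875, 0.02 m is 0.025.

>>> drive_effector(
  ticks=[-0.05, 0.025, 0, 0, 0, -0.0875, 0.0375, -0.0375, 0, 0, -0.0875, 0.0375, -0.0375, 0, 0, -0.0875, 0.0375, -0.0375, 0, 0],
)

```text
clock: 25.88
tool_pos: [0.5495, -0.1006, 0.2604]
orientation: [179.9, 0.0, -73.7]
force: [0.9, -0.7, -0.2]
opening: 0.0003
gripper_force: 0.0
```

Create chk.py:
```python
from h import *
s,c=disc((60,380,100,450)); im=s['frame'].astype(int)
U=np.mgrid[0:512,0:384].reshape(2,-1); b=im[U[1],U[0]]
def sel(z,m,r0,r1):
    d=onz(s,*U,z)[:,:2]-c; r=np.hypot(*d.T); a=np.degrees(np.arctan2(d[:,1],d[:,0]))%360-180
    k=m&(r>r0)&(r<r1)&(abs(a-16)<30); print(k.sum(), 'angle',a[k].mean() if k.any() else None,'r',np.percentile(r[k],[2,98]) if k.any() else 0)
for z in (.035,.04): sel(z,(b[:,0]>b[:,1]+70)&(b[:,0]>b[:,2]+70),.06,.1)
sel(.047,(b.min(1)>105)&(b.max(1)-b.min(1)<40),.03,.061)
```

```bash
python3 chk.py
```

```text
n 8 axis [ 0.5365 -0.079 ] res 1.3 caps [-143.1 -106.8  -70.6  -34.1   37.7   73.1  109.4  145.1] knob mod 36: 1.3
52 angle 14.897036736475334 r [0.06910006 0.08496577]
52 angle 15.998695846690536 r [0.06801579 0.08366866]
337 angle 19.760061918384764 r [0.03187917 0.06033347]
```

Add to chk.py:
```python
for th in (100,120,140,160):
    m=((im.min(2)>th)&(im.max(2)-im.min(2)<45)).astype(np.uint8)
    n,l,st,ce=cv2.connectedComponentsWithStats(m)
    for i in range(1,n):
        v,u=np.where(l==i)
        if not 40<len(u)<900: continue
        d=onz(s,u,v,.047)[:,:2]-c; g=d.mean(0); r=np.hypot(*g)
        if .03<r<.06: w=cv2.minAreaRect((d*1000).astype(np.float32)); print(th,len(u),'mark centre r',r.round(4),'ang',np.degrees(np.arctan2(-g[1],-g[0])).round(1),np.round(w[1],1),round(w[2],1))
```

```bash
python3 chk.py
```

```text
n 8 axis [ 0.5364 -0.079 ] res 1.3 caps [-143.2 -106.7  -70.3  -34.2   37.7   73.   109.6  145.2] knob mod 36: 1.4
60 angle 14.704054766155945 r [0.06922187 0.0847797 ]
60 angle 15.81222451074185 r [0.06813643 0.08349894]
326 angle 19.415723480442082 r [0.03125813 0.06044537]
120 116 mark centre r 0.0499 ang 89.3 [18.4 19.7] 17.6
120 103 mark centre r 0.05 ang 125.1 [18.4 18.5] 16.2
120 98 mark centre r 0.05 ang 53.2 [17.5 19.1] 18.0
120 89 mark centre r 0.0498 ang 162.4 [18.7 17.8] 16.2
```

Create prof.py:
```python
from h import *
s,c=disc((60,380,100,450)); g=s['frame'].astype(np.float32).mean(2)
K=np.array([[s['f'],0,s['cx']],[0,s['f'],s['cy']],[0,0,1]]); Mi=np.linalg.inv(s['M']); rv=cv2.Rodrigues(Mi[:3,:3])[0]
for r in (.035,.042,.05,.057):
    a=np.radians(np.arange(0,36,2)+180); X=np.c_[c[0]+r*np.cos(a),c[1]+r*np.sin(a),0*a+.047]
    p=cv2.projectPoints(X,rv,Mi[:3,3],K,np.array([s['k1'],0,0,0.]))[0][:,0].astype(np.float32)
    print(r,cv2.remap(g,p[:,0],p[:,1],cv2.INTER_LINEAR).ravel().round().astype(int))
```

```bash
python3 prof.py
```

```text
n 8 axis [ 0.5364 -0.0791] res 1.3 caps [-143.1 -106.8  -70.3  -34.2   37.7   73.2  109.7  145.2] knob mod 36: 1.4
0.035 [ 66  67  70  81 106 130 140 142 142 142 137 125 101  78  69  68  71  77]
0.042 [ 82  84  89  95 115 164 210 228 235 235 229 196 128 101 102 102 103 103]
0.05 [100 101 101 101 108 157 227 238 239 238 231 176 112 104 104 104 104 105]
0.057 [102 102 103 102 103 118 190 235 238 238 224 141 105 105 105 106 106 106]
```

Run:
```python
from h import *
s=snap('side'); a=cv2.imread('pics/s2.png')[:,:,::-1].astype(int); d=abs(a-s['frame']).max(2)
for n,(v0,v1,u0,u1) in dict(bottle=(220,252,240,260),flask=(128,168,262,290),timer=(144,170,305,325),red=(164,190,324,342),guard=(155,190,214,285),beaker=(245,300,88,135),vial=(280,310,190,210)).items(): print(n,(d[v0:v1,u0:u1]>40).mean().round(3))
C=cloud(s).reshape(-1,3); q=C[(np.hypot(C[:,0]-.4545,C[:,1]-.1217)<.03)&(C[:,2]>.01)&(C[:,2]<.12)]; print(len(q),q.mean(0),q[:,2].max())
q=C[(C[:,2]>.2)&(C[:,2]<.3)&(abs((C[:,:2]-AX)@XC)<.06)]; y=(q[:,:2]-AX)@YC; print('guard y',np.percentile(y,[10,50,90]),len(q))
```

```text
bottle 0.0
flask 0.021
timer 0.0
red 0.0
guard 0.032
beaker 0.0
vial 0.163
222 [0.44974276 0.13124012 0.04111606] 0.08168273900892853
guard y [-2.16743585  0.16882977  0.20624491] 969
```

Run:
```python
from h import *
s=snap('side'); 
for n,im in (('0',cv2.imread('pics/side0.png')[:,:,::-1]),('s2',cv2.imread('pics/s2.png')[:,:,::-1]),('now',s['frame'])):
    g=im[275:315,180:220].astype(int).min(2); v,u=np.where(g>90); print(n,len(u),u.mean()+180,v.mean()+275,u.min(),u.max(),v.min(),v.max())
```

```bash
python3 -c "
from plant import ctrl, eyes, get_obs, close_job
print(get_obs()['force'].round(1), get_obs()['clock'])"
```

```text
0 219 199.16894977168948 294.7990867579909 13 24 10 31
s2 205 199.23414634146343 295.2487804878049 13 24 10 31
now 219 199.16894977168948 294.7990867579909 13 24 10 31
[ 0.8 -0.2  0.4] 26.125
```

The vial hasn't moved; the difference was only the arm's shadow in the earlier image. Everything checks out, so I'm handing in.

```bash
python3 -c "
from plant import ctrl, eyes, get_obs, close_job
print(close_job())"
```

```text
the job is handed in; nothing more can be done
None
```

I handed the job in at about 26 s: the bottle stands upright on the bench, the guard is open at its stop, and the disc went past home and through one full turn, ending with the white mark within about 1.5° of the red pointer; the knob rolled in the grip, so I pushed it round with closed fingers, and one push jammed briefly at 61 N.

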